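Draw the sprung frame holder out to its set length and hold it

TASK

Pull the fork-shaped lock key straight up out of its snap-fit slot in the frame holder and set it down gently in the blue enamel tray. Then take the upright grip post of the holder's sprung rod, pull the rod out until its round collar stands level with the brass pointer of the rider on the side rail, and finish while holding it there against the spring, so that I can lay a frame in. Leave the rider as it is set and do not disturb the aviator frame.

Things in the scene. Friction and masses are not known exactly. Their poses are not given: they have to be found in the camera images.
- gauge: Bench frame holder, fixed: dark steel base plate 245 x 100 x 12 mm with a lying aluminium barrel (38 mm diameter, 125 mm long, axis 45 mm above the counter) from which a sprung rod comes out. Origin on the counter, below the barrel's mouth; z up; the rod is pulled out along the holder's own -x (barrel at +x). A rail 34 mm high lies along y = -42 mm, from x = -43 to -113 mm.
- slot (a point): Centre of the lock key's slot on top of the base plate, 12 mm above the counter, 30 mm in front (-x) of the holder's origin. Two upright cheeks form the slot: 24 mm long in x, reaching to 33 mm either side of the rod, top 58 mm above the counter.
- key: Loose steel fork plate, 8 mm thick (x), 44 mm wide (y), 90 mm tall, about 80 g. Its legs straddle the rod and block the collar: the rod cannot come out before it. Origin: centre of its underside. Starts upright in the slot, axes parallel to the holder's. Spring balls hold it: pulled straight up it lets go at roughly 10 N in the first 10 mm, and is clear after 46 mm.
- key_grip (a point): Point on the key's black grip tab, 76 mm above the key's underside. The tab is 10 mm thick (key's x), 28 mm wide (key's y), and reaches from 52 to 90 mm above the underside.
- key_mid (a point): Middle of the key, 45 mm above its underside. In the tray the key may stand or lie.
- tray: Blue enamel tray, fixed, 220 mm (its x) x 160 mm (its y) x 20 mm high, walls and floor 4 mm. Origin: centre of its underside; inner floor 4 mm above. It stands to the left or right of the holder.
- rod: Sprung steel rod, 10 mm diameter, axis 45 mm above the counter, axes parallel to the holder's. It slides out along the holder's -x by 0 to 100 mm against a spring that draws it back: 4 N at the start, plus 0.8 N per 10 mm. Origin: on the rod axis, at the barrel's mouth when in.
- rod_grip (a point): Grip point of the rod's upright black post, 92 mm above the counter. The post is round, 16 mm diameter, 110 mm in front of the rod's origin; its top (a 19 mm cap, 4 mm thick) is 112 mm above the counter, and no other part of the holder is higher than 60 mm once the key is out.
- rod_collar (a point): Centre of the steel collar on the rod, a disc of 28 mm diameter and 7 mm thickness on the rod axis. Pulling the rod moves it along the holder's -x.
- rider_tip (a point): Tip of the brass pointer, 45 mm above the counter, on the rider, a small brass block on the side rail. It points along the holder's +y and ends 20 mm beside the rod's axis. The collar's middle is level with it when both have the same x in the holder's frame: 48 to 80 mm of pull, set differently each time. The rider is stiff on its rail; leave it.
- aviator: Havana acetate aviator spectacle frame, bystander, 145 x 55 x 20 mm, lying folded. Origin: centre of its underside.
There are look-alikes about, which are no part of the job. What is meant by the key is not green or red, and is the larger of those in its own colour.

How it is judged:
On the way, in this order (a step that is already met when the one before it is completed fails the run):
1. the lock key is pulled up out of its slot (z of key in the frame of gauge above 0.06 m), for 0.1 s.
2. the lock key rests in the tray, let go (x of key_mid in the frame of tray between -0.105 and 0.105 m and y of key_mid in the frame of tray between -0.075 and 0.075 m and z of key_mid in the frame of tray between -0.005 and 0.06 m and contact force between the fingers and key below 0.1 N and linear speed of key below 0.03 m/s), for 0.3 s.
At the end, for the whole second after the job is handed in: The rod's collar is level with the rider's pointer to within 5 mm along the rod, at rest, carried by the fingers (more than 3 N on the rod), and the lock key is in the tray, not touched by the fingers (x of rod_collar in the frame of rider_tip between -0.005 and 0.005 m and contact force between the fingers and rod above 3 N and linear speed of rod below 0.01 m/s and x of key_mid in the frame of tray between -0.105 and 0.105 m and y of key_mid in the frame of tray between -0.075 and 0.075 m and z of key_mid in the frame of tray between -0.005 and 0.06 m and contact force between the fingers and key below 0.1 N); the arm keeps its last pose, push and grip.
It fails at once if the key is dropped (falls faster than 0.9 m/s out of the fingers) (linear speed of key above 0.9 m/s and contact force between the fingers and key below 0.1 N).
It fails at once if the rider is shifted by more than 5 mm (distance of rider_tip from where it was at the start of the episode above 0.005 m).
It fails at once if aviator frame is shifted by more than 20 mm (distance of aviator from where it was at the start of the episode above 0.02 m).
It also fails if it takes over 50 s, if anything falls off the work surface, if the arm or the gripper's body presses on something with over 40 N, if the wrist force passes 120 N, or if a joint passes its speed limit or range.

ROBOT

A 7-joint arm with a two-finger parallel gripper is mounted at the origin on the work surface. World frame = base frame: x ahead of the robot, y to its left, z up, the work surface at z = 0. Lengths are in m, angles in rad, forces in N, time in s.
With the tool pointing down it reaches from about 0.35 to 0.9 m from the base axis. Payload 7.2 kg.
Tool frame: the origin (TCP) lies between the finger pads; the fingertips stand ctrl.finger_overhang ahead of it and the grasp point (between the pads) lies 6 mm ahead of it (ctrl.finger_overhang is the distance from the TCP to the fingertips, in m); x points along the fingers, y is the direction in which the jaws open and shut, and the axes are right-handed (so a half turn about x gives the same grasp; the last joint's range is limited). The gripper opens to 88 mm and grips with 3 to 60 N. Pads are 20 mm wide; open, the fingers measure 115 mm over their backs; the gripper's body (75 mm by 178 mm) begins 61 mm behind the grasp point.
Start: joints at [-1.311, 0.411, -0.013, 1.596, 0.006, 1.134, -0.082], TCP at [0.201, 0.592, 0.248] pointing down, gripper open.
Joint ranges: [-2.95, 2.95], [-0.29, 1.99], [-1.47, 1.44], [0.14, 2.54], [-1.03, 4.17], [0.13, 1.85], [-2.86, 2.86]. Speed limits (rad/s): [2.39, 2.39, 3.01, 3.01, 3.14, 3.14, 3.14].

INTERFACE

Orientations are given as a unit quaternion [x, y, z, w].
In Python, from bench import ctrl, eyes, order gives the robot as it stands.
- The arm moves only by the tool carry_out, never from a script. Its argument "increments" is a list of rows, each an object of numbers: "tx", "ty", "tz": the shift along the tool's x, y, z in m; "wx", "wy", "wz": the turn, a rotation vector about the tool's x, y, z in degrees; "grip": the gripper's target within -1 to 1 (fully open at 1, half-way at 0, shut at -1). A call has 1 to 20 rows; each row shifts and turns the commanded pose from where the row before left it, along the tool's axes as they then stand; what a row does not reach is not made up. A row lasts 1/8 s, in which the tool goes at most 62.5 mm and 10.7 degrees, less where a joint would pass 70% of its speed; a pose out of reach is approached as far as the arm can. A call is refused whole if a number of a shift passes 0.0625 or a number of a turn 10.7, either way. A call with a gripper value outside its range is refused whole. The fingers move at their own pace and stop on an object; "newtons" is the grip in N (left out, the last holds). Time passes only in rows, so rows that do not move let the fingers close. It gives the time, the measured TCP pose, the force and the opening at its end, in the units of the state.
- ctrl.get_obs(): the state, without advancing time (a new reading comes with each control period).
- eyes.snapshot(name): name is "scene" or "top" or "wrist"; returns a dict with "color" (400x640x3 uint8, red, green, blue), "depth" (400x640 float32, m along the optical axis (not along the pixel's ray), 0 where there is no reading), "mtx" (3x3 intrinsics, pixels), "world_to_cam" (4x4, takes a point from world to camera coordinates); the wrist camera has in their place "tool_from_camera" (4x4, takes a point from camera to tool coordinates, whose origin is the TCP and whose axes are the tool frame's). Camera axes: x right, y down, z forward; pixel columns grow to the right and rows downward; lengths in m; the calibration is good to about 2 mm. A picture is of the moment at which its call begins: read the wrist's pose just before it.
- order.close_job(): hands the job in, once; it reports no verdict.
The state is a dict: "time": time; "qpos": joint angles; "joint_velocities": joint speeds; "effort": joint torques, N m; "ee_pos": TCP position; "orientation": TCP orientation; "contact_force": force on the tool from outside, world axes, zero at the start; "torque": the same for the moment, N m; "grip_width": finger opening in m.
Only numpy, scipy, OpenCV 4.12 (cv2) and the standard library are available. Lean on these libraries where they do the work, as an engineer would, in place of code of your own. Each camera call takes 0.05 s, during which the arm holds its last target.

## Working session

There is one attempt and no reset: what is moved stays moved. The work goes in short steps, Python scripts to look and compute and a tool call to move; the robot and the scene stay as the last step left them, time stands still between calls to the robot, and variables do not carry over. Pictures are saved under pics/ and viewed, and the job is handed in when it is done.

Besides the shell and the picture viewer there is one more tool, called after "Emit:" as name([rows], argument=value, ...), one row to a line, values as JSON. carry_out: Moves the arm, as the interface text tells. Its arguments: {"type":"object","properties":{"increments":{"type":"array"},"newtons":{"type":"number"}},"required":["increments"]}

```bash
mkdir -p pics; ls
cat > h.py <<'E'
import numpy as np,cv2,pickle
from bench import ctrl,eyes,order
def snap(n,save=None):
    o=ctrl.get_obs(); s=eyes.snapshot(n); s['obs']=o
    if save:
        cv2.imwrite(f'pics/{save}.png',s['color'][:,:,::-1]); pickle.dump(s,open(f'pics/{save}.pkl','wb'))
    return s
E
python3 - <<'E'
from h import *
for n in ['scene','top','wrist']:
    s=snap(n,n+'0')
    print(n,s['mtx'].round(1).tolist()); 
    print((s['world_to_cam'] if n!='wrist' else s['tool_from_camera']).round(3).tolist())
print(ctrl.get_obs(),ctrl.finger_overhang)
E
```

```text
pics
scene [[488.9, 0.0, 318.9], [0.0, 488.9, 197.2], [0.0, 0.0, 1.0]]
[[-0.884, 0.468, 0.013, 0.489], [0.248, 0.49, -0.836, -0.084], [-0.397, -0.735, -0.549, 1.615], [0.0, 0.0, 0.0, 1.0]]
top [[515.5, 0.0, 319.8], [0.0, 515.5, 199.0], [0.0, 0.0, 1.0]]
[[-0.017, -1.0, -0.007, 0.025], [-0.983, 0.018, -0.185, 0.557], [0.185, 0.003, -0.983, 1.234], [0.0, 0.0, 0.0, 1.0]]
wrist [[283.7, 0.0, 321.6], [0.0, 283.7, 196.0], [0.0, 0.0, 1.0]]
[[-0.0, -0.296, 0.955, -0.136], [1.0, -0.001, -0.0, 0.001], [0.001, 0.955, 0.296, -0.082], [0.0, 0.0, 0.0, 1.0]]
{'time': 0.15, 'qpos': array([-1.31120063,  0.41176835, -0.01271727,  1.5968333 ,  0.00557845,
        1.13428489, -0.08217963]), 'joint_velocities': array([-0.00013287, -0.00160072,  0.00059652, -0.0022569 , -0.00165823,
        0.00165803,  0.0003197 ]), 'effort': array([ 1.74240733e-03, -5.88336790e+01,  6.42364472e-01, -2.91292423e+01,
       -5.38163551e-02,  1.57240941e-02,  7.66869039e-05]), 'ee_pos': array([0.20113039, 0.59138338, 0.24697724]), 'orientation': array([ 0.114919  ,  0.6976823 , -0.11580354,  0.69758338]), 'contact_force': array([ 0.3321951 ,  0.19482413, -0.63208843]), 'torque': array([ 0.00120426,  0.01090385, -0.04828344]), 'grip_width': 0.0878114470148623} 0.025
```

View pics/scene0.png

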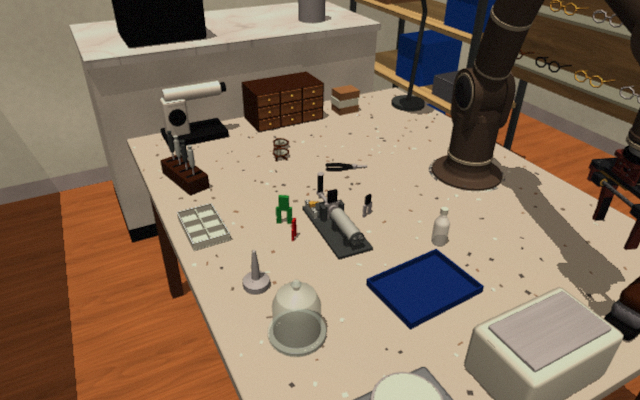

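View pics/top0.png

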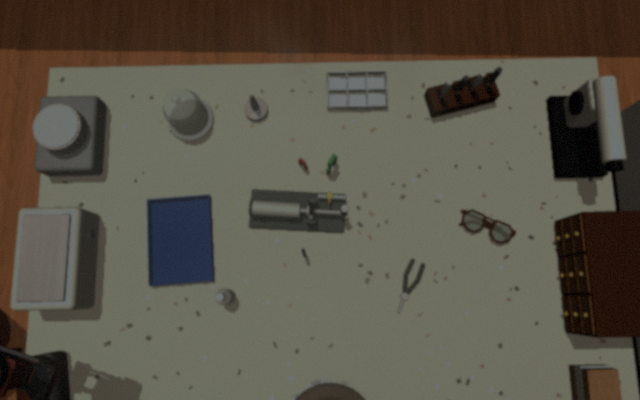

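View pics/wrist0.png

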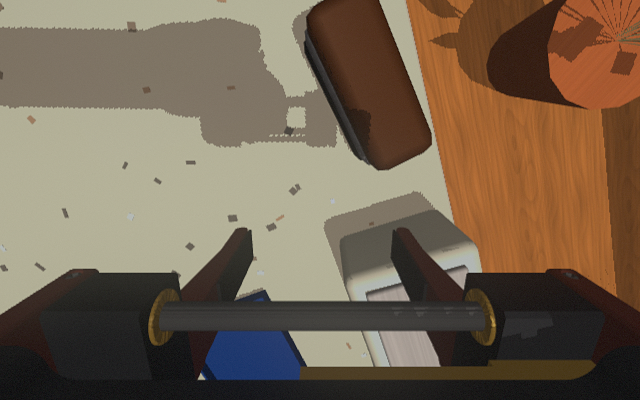

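Run:
```python
from h import *
a=cv2.imread('pics/scene0.png')[165:260,265:385]; cv2.imwrite('pics/c1.png',cv2.resize(a,None,fx=6,fy=6,interpolation=cv2.INTER_CUBIC))
a=cv2.imread('pics/top0.png')[145:270,235:360]; cv2.imwrite('pics/c2.png',np.clip(cv2.resize(a,None,fx=4.7,fy=4.7,interpolation=cv2.INTER_CUBIC)*1.6,0,255))
```

```text
[ WARN:0@0.716] global loadsave.cpp:1063 imwrite_ Unsupported depth image for selected encoder is fallbacked to CV_8U.
```

View pics/c1.png

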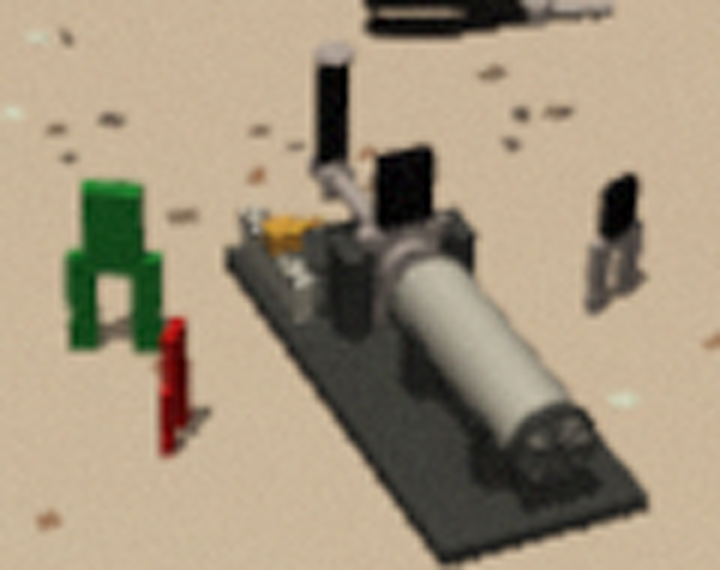

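View pics/c2.png

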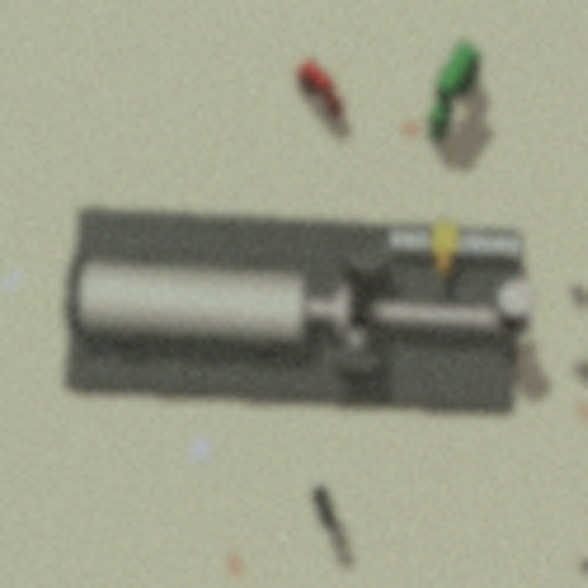

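```bash
cat >> h.py <<'E'
from scipy.spatial.transform import Rotation as R
def campose(s):
    if 'world_to_cam' in s: return np.linalg.inv(s['world_to_cam'])
    T=np.eye(4);T[:3,:3]=R.from_quat(s['obs']['orientation']).as_matrix();T[:3,3]=s['obs']['ee_pos'];return T@s['tool_from_camera']
def ray(s,uv,z):
    T=campose(s);uv=np.atleast_2d(np.float64(uv))
    d=np.c_[uv,np.ones(len(uv))]@np.linalg.inv(s['mtx']).T@T[:3,:3].T
    return T[:3,3]+d*((z-T[2,3])/d[:,2])[:,None]
def proj(s,P):
    C=np.linalg.inv(campose(s)); p=np.atleast_2d(P)@C[:3,:3].T+C[:3,3]; q=p@s['mtx'].T; return q[:,:2]/q[:,2:]
def cloud(s):
    T=campose(s); v,u=np.mgrid[:400,:640]; d=s['depth']
    c=np.stack([(u-s['mtx'][0,2])/s['mtx'][0,0]*d,(v-s['mtx'][1,2])/s['mtx'][1,1]*d,d],-1)
    W=c@T[:3,:3].T+T[:3,3]; W[d==0]=np.nan; return W
E
python3 - <<'E'
from h import *
s=pickle.load(open('pics/top0.pkl','rb'))
C=ray(s,[(251.6,189.7),(346,193.5),(344.2,232.7),(249.5,228)],.012);print(C.round(4),C.mean(0))
print('cap',ray(s,[(344.5,209)],.112)); print('tip',ray(s,[(329.6,204)],.045))
print('tray',ray(s,[(148,198),(211,195.5),(214,283),(150,286)],.02).round(3))
W=cloud(s); print(W[300,300],W[209,344],W[211,275])
w=pickle.load(open('pics/scene0.pkl','rb')); Ws=cloud(w); print('key tab',Ws[196,333],'post',Ws[186,320])
print('av',ray(s,[(487,226)],.01))
E
```

```text
[[ 0.5932  0.1914  0.012 ]
 [ 0.5786 -0.0522  0.012 ]
 [ 0.4772 -0.0449  0.012 ]
 [ 0.4936  0.1961  0.012 ]] [0.53563098 0.07260279 0.012     ]
cap [[ 0.52144391 -0.04276536  0.112     ]]
tip [[ 0.54604012 -0.00881619  0.045     ]]
tray [[0.575 0.456 0.02 ]
 [0.578 0.294 0.02 ]
 [0.356 0.282 0.02 ]
 [0.352 0.441 0.02 ]]
[0.31120089 0.06959513 0.00221928] [ 0.52200378 -0.04172334  0.10878816] [0.52810335 0.1264533  0.06123061]
key tab [0.53240668 0.04064057 0.08508167] post [ 0.53231674 -0.03435854  0.0751656 ]
av [[ 0.48797183 -0.40891069  0.01      ]]
```

```bash
cat >> h.py <<'E'
def plan(goal,yaxis,o=None):
    """tool-frame shift + rotvec deg to reach TCP goal with tool pointing down, tool y = +-yaxis"""
    o=o or ctrl.get_obs(); Rc=R.from_quat(o['orientation']); M=Rc.as_matrix()
    y=np.r_[np.array(yaxis[:2])/np.linalg.norm(yaxis[:2]),0]
    if y@M[:,1]<0: y=-y
    x=np.array([0,0,-1.]); Rg=np.c_[x,y,np.cross(x,y)]
    print('tool axes\n',M.round(3)); d=np.array(goal)-o['ee_pos']
    print('world shift',d.round(4),'tool shift now',(M.T@d).round(4),'tool shift in goal frame',(Rg.T@d).round(4),'rotvec deg',np.degrees((Rc.inv()*R.from_matrix(Rg)).as_rotvec()).round(2))
E
python3 - <<'E'
from h import *
plan([.527,.037,.24],[.064,.998])
E
```

```text
tool axes
 [[-0.     0.322  0.947]
 [-0.001  0.947 -0.322]
 [-1.    -0.001  0.   ]]
world shift [ 0.3259 -0.5544 -0.007 ] tool shift now [ 0.0075 -0.42    0.487 ] tool shift in goal frame [ 0.007  -0.5324  0.3607] rotvec deg [-1.511e+01 -1.000e-02  7.000e-02]
```

Emit:
carry_out([
  {"wx": -7.5, "grip": 1},
  {"wx": -7.6},
  {"ty": -0.0333, "tz": 0.0225},
  {"ty": -0.0333, "tz": 0.0225},
  {"ty": -0.0333, "tz": 0.0225},
  {"ty": -0.0333, "tz": 0.0225},
  {"ty": -0.0333, "tz": 0.0225},
  {"ty": -0.0333, "tz": 0.0225},
  {"ty": -0.0333, "tz": 0.0225},
  {"ty": -0.0333, "tz": 0.0225},
  {"ty": -0.0333, "tz": 0.0225},
  {"ty": -0.0333, "tz": 0.0225},
  {"ty": -0.0333, "tz": 0.0225},
  {"ty": -0.0333, "tz": 0.0225},
  {"ty": -0.0333, "tz": 0.0225},
  {"ty": -0.0333, "tz": 0.0225},
  {"ty": -0.0333, "tz": 0.0225},
  {"ty": -0.0333, "tz": 0.0225},
  {},
  {},
], newtons=40)

```text
invalid input
```

Run:
```python
from h import *
s=snap('wrist','wrist1'); print(s['obs']['time'],s['obs']['ee_pos'],s['obs']['contact_force'])
```

```text
0.15 [0.20113039 0.59138338 0.24697724] [ 0.3321951   0.19482413 -0.63208843]
```

View pics/wrist1.png

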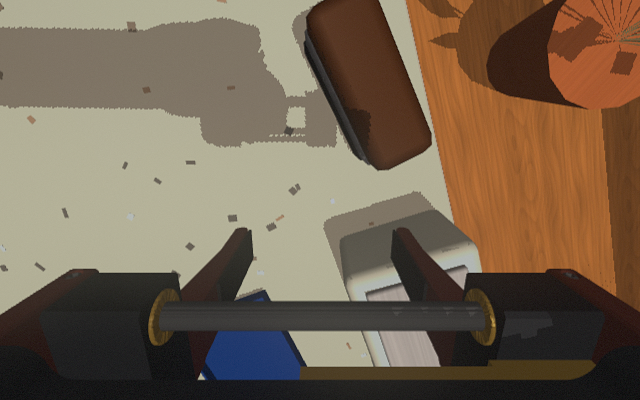

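Emit:
carry_out([
  {"tx": 0, "ty": 0, "tz": 0, "wx": -7.5, "wy": 0, "wz": 0, "grip": 1},
], newtons=40)

```text
time: 0.32
ee_pos: [0.2011, 0.5916, 0.2473]
orientation: [0.068, 0.704, -0.069, 0.704]
contact_force: [-0.0, -0.4, 0.1]
grip_width: 0.0878
```

Emit:
carry_out([
  {"tx": 0, "ty": 0, "tz": 0, "wx": -7.6, "wy": 0, "wz": 0, "grip": 1},
  {"tx": 0, "ty": -0.0333, "tz": 0.0225, "wx": 0, "wy": 0, "wz": 0, "grip": 1},
  {"tx": 0, "ty": -0.0333, "tz": 0.0225, "wx": 0, "wy": 0, "wz": 0, "grip": 1},
  {"tx": 0, "ty": -0.0333, "tz": 0.0225, "wx": 0, "wy": 0, "wz": 0, "grip": 1},
  {"tx": 0, "ty": -0.0333, "tz": 0.0225, "wx": 0, "wy": 0, "wz": 0, "grip": 1},
  {"tx": 0, "ty": -0.0333, "tz": 0.0225, "wx": 0, "wy": 0, "wz": 0, "grip": 1},
  {"tx": 0, "ty": -0.0333, "tz": 0.0225, "wx": 0, "wy": 0, "wz": 0, "grip": 1},
  {"tx": 0, "ty": -0.0333, "tz": 0.0225, "wx": 0, "wy": 0, "wz": 0, "grip": 1},
  {"tx": 0, "ty": -0.0333, "tz": 0.0225, "wx": 0, "wy": 0, "wz": 0, "grip": 1},
  {"tx": 0, "ty": -0.0333, "tz": 0.0225, "wx": 0, "wy": 0, "wz": 0, "grip": 1},
  {"tx": 0, "ty": -0.0333, "tz": 0.0225, "wx": 0, "wy": 0, "wz": 0, "grip": 1},
  {"tx": 0, "ty": -0.0333, "tz": 0.0225, "wx": 0, "wy": 0, "wz": 0, "grip": 1},
  {"tx": 0, "ty": -0.0333, "tz": 0.0225, "wx": 0, "wy": 0, "wz": 0, "grip": 1},
  {"tx": 0, "ty": -0.0333, "tz": 0.0225, "wx": 0, "wy": 0, "wz": 0, "grip": 1},
  {"tx": 0, "ty": -0.0333, "tz": 0.0225, "wx": 0, "wy": 0, "wz": 0, "grip": 1},
  {"tx": 0, "ty": -0.0333, "tz": 0.0225, "wx": 0, "wy": 0, "wz": 0, "grip": 1},
  {"tx": 0, "ty": -0.0333, "tz": 0.0225, "wx": 0, "wy": 0, "wz": 0, "grip": 1},
  {"tx": 0, "ty": 0, "tz": 0, "wx": 0, "wy": 0, "wz": 0, "grip": 1},
])

```text
time: 2.58
ee_pos: [0.5272, 0.0338, 0.2475]
orientation: [0.024, 0.707, -0.025, 0.707]
contact_force: [-0.1, 0.0, -0.3]
grip_width: 0.0876
```

Run:
```python
from h import *
s=snap('wrist','wrist2'); print(s['obs']['time'],s['obs']['ee_pos'],s['obs']['contact_force'])
```

```text
2.575 [0.52715395 0.03375486 0.24754548] [-0.09135802  0.0403002  -0.29127742]
```

View pics/wrist2.png

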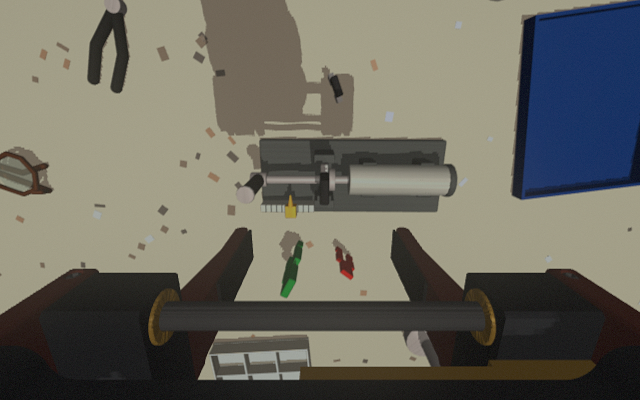

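Run:
```python
from h import *
a=cv2.imread('pics/wrist2.png')[130:225,230:360]; cv2.imwrite('pics/c3.png',np.clip(cv2.resize(a,None,fx=6,fy=6,interpolation=cv2.INTER_CUBIC).astype(float)*1.5,0,255).astype(np.uint8))
```

```text
(no output)
```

View pics/c3.png

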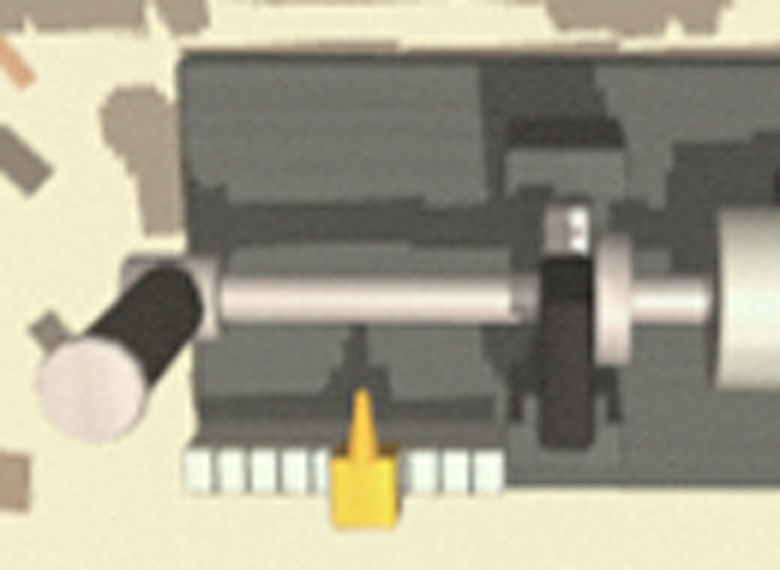

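Run:
```python
from h import *
s=pickle.load(open('pics/wrist2.pkl','rb'))
f=lambda x,y:(230+x/6-.42,130+y/6-.42)
r=ray(s,[f(225,297),f(700,299)],.049);print('rod',r.round(4)); xh=r[1]-r[0]; xh/=np.linalg.norm(xh); print('xh rod',xh)
C=ray(s,[(260,139.2),(446,139)],.012);print('plate',C.round(4),(C[1]-C[0])/np.linalg.norm(C[1]-C[0]))
for n,p,z in [('cap',f(91,388),.112),('tip',f(362,388),.045),('collar',f(614,300),.052),('tabtop',f(570,430),.102),('tabbot',f(565,255),.064),('mouth',f(718,298),.055),('collarTop',f(614,235),.045),('collarBot',f(614,365),.045)]:
    q=ray(s,[p],z)[0]; d=q-r[0]; print(n,q.round(4),'along',round(float(d@xh),4),'side',round(float(-d[0]*xh[1]+d[1]*xh[0]),4))
W=cloud(s); 
for p in [f(91,388),f(614,300),f(570,400),f(800,300),f(365,500)]: print(W[int(round(p[1])),int(round(p[0]))].round(4))
C=ray(pickle.load(open('pics/wrist2.pkl','rb')),[(513,197),(524,18)],.02); print('tray',C)
```

```text
rod [[ 0.5233 -0.0321  0.049 ]
 [ 0.5304  0.0637  0.049 ]]
xh rod [0.07374258 0.99727731 0.        ]
plate [[ 0.4786 -0.0425  0.012 ]
 [ 0.4951  0.1971  0.012 ]] [0.06854128 0.99764828 0.        ]
cap [ 0.5227 -0.0428  0.112 ] along -0.0107 side -0.0002
tip [ 0.5456 -0.007   0.045 ] along 0.0267 side -0.0203
collar [0.5287 0.0463 0.052 ] along 0.0786 side 0.0005
tabtop [0.5389 0.0363 0.102 ] along 0.0694 side -0.0105
tabbot [0.5162 0.0372 0.064 ] along 0.0686 side 0.0123
mouth [0.529  0.0668 0.055 ] along 0.0991 side 0.0017
collarTop [0.5169 0.0472 0.045 ] along 0.0786 side 0.0123
collarBot [0.5442 0.0456 0.045 ] along 0.079 side -0.0151
[ 0.5225 -0.0426  0.1118]
[0.5279 0.0462 0.0572]
[0.5336 0.0371 0.1008]
[0.529  0.0821 0.0629]
[ 0.5694 -0.009   0.0479]
tray [[0.5775641  0.28800239 0.02      ]
 [0.36534503 0.27303677 0.02      ]]
```

Run:
```python
from h import *
plan([.528,.037,.097],[.071,.9975])
```

```text
tool axes
 [[-0.001  0.067  0.998]
 [-0.     0.998 -0.067]
 [-1.    -0.    -0.   ]]
world shift [ 0.0016  0.0012 -0.1504] tool shift now [0.1504 0.0013 0.0016] tool shift in goal frame [0.1504 0.0013 0.0015] rotvec deg [ 0.23 -0.03  0.02]
```

Candidates: key in slot (scene 333,198; black tab on steel), small black/steel fork (368,203), green fork (284,208), red fork (294,229). The one in the slot is the larger steel/black one, and the crop confirms it. Descend and grip.

Emit:
carry_out([
  {"tx": 0.03, "ty": 0.0013, "tz": 0.0015, "wx": 0.2, "wy": 0, "wz": 0, "grip": 1},
  {"tx": 0.03, "ty": 0, "tz": 0, "wx": 0, "wy": 0, "wz": 0, "grip": 0.4},
  {"tx": 0.03, "ty": 0, "tz": 0, "wx": 0, "wy": 0, "wz": 0, "grip": 0},
  {"tx": 0.03, "ty": 0, "tz": 0, "wx": 0, "wy": 0, "wz": 0, "grip": 0},
  {"tx": 0.02, "ty": 0, "tz": 0, "wx": 0, "wy": 0, "wz": 0, "grip": 0},
  {"tx": 0.01, "ty": 0, "tz": 0, "wx": 0, "wy": 0, "wz": 0, "grip": 0},
  {"tx": 0, "ty": 0, "tz": 0, "wx": 0, "wy": 0, "wz": 0, "grip": 0},
])

```text
time: 3.5
ee_pos: [0.5274, 0.0389, 0.0974]
orientation: [0.024, 0.707, -0.024, 0.706]
contact_force: [0.1, -0.6, 0.7]
grip_width: 0.044
```

Run:
```python
from h import *
s=snap('wrist','wrist3'); plan([.528,.037,.097],[.071,.9975]);print(s['obs']['time'],s['obs']['grip_width'],s['obs']['contact_force'])
a=s['color'][100:400,120:520,::-1]; cv2.imwrite('pics/c4.png',cv2.resize(a,None,fx=2,fy=2))
```

```text
tool axes
 [[ 0.     0.067  0.998]
 [ 0.     0.998 -0.067]
 [-1.     0.     0.   ]]
world shift [ 0.0001 -0.0017 -0.001 ] tool shift now [ 0.001  -0.0017  0.0002] tool shift in goal frame [ 0.001  -0.0017  0.0002] rotvec deg [ 0.23  0.   -0.02]
3.5 0.044011255895883734 [ 0.0733991  -0.63030448  0.65220749]
```

View pics/c4.png

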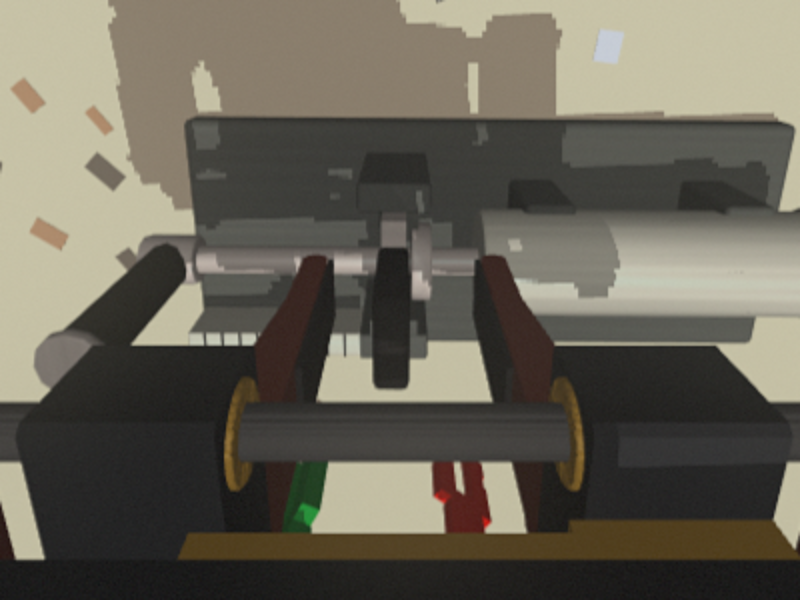

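Emit:
carry_out([
  {"tx": 0.001, "ty": -0.0017, "tz": 0, "wx": 0.2, "wy": 0, "wz": 0, "grip": 0},
  {"tx": 0, "ty": 0, "tz": 0, "wx": 0, "wy": 0, "wz": 0, "grip": -1},
  {"tx": 0, "ty": 0, "tz": 0, "wx": 0, "wy": 0, "wz": 0, "grip": -1},
  {"tx": 0, "ty": 0, "tz": 0, "wx": 0, "wy": 0, "wz": 0, "grip": -1},
  {"tx": 0, "ty": 0, "tz": 0, "wx": 0, "wy": 0, "wz": 0, "grip": -1},
], newtons=40)

```text
time: 4.18
ee_pos: [0.5278, 0.0361, 0.0967]
orientation: [0.025, 0.707, -0.025, 0.707]
contact_force: [-0.2, 0.4, 0.5]
grip_width: 0.0098
```

Emit:
carry_out([
  {"tx": -0.004, "ty": 0, "tz": 0, "wx": 0, "wy": 0, "wz": 0, "grip": -1},
  {"tx": -0.004, "ty": 0, "tz": 0, "wx": 0, "wy": 0, "wz": 0, "grip": -1},
  {"tx": -0.004, "ty": 0, "tz": 0, "wx": 0, "wy": 0, "wz": 0, "grip": -1},
  {"tx": -0.004, "ty": 0, "tz": 0, "wx": 0, "wy": 0, "wz": 0, "grip": -1},
  {"tx": -0.004, "ty": 0, "tz": 0, "wx": 0, "wy": 0, "wz": 0, "grip": -1},
  {"tx": -0.008, "ty": 0, "tz": 0, "wx": 0, "wy": 0, "wz": 0, "grip": -1},
  {"tx": -0.008, "ty": 0, "tz": 0, "wx": 0, "wy": 0, "wz": 0, "grip": -1},
  {"tx": -0.008, "ty": 0, "tz": 0, "wx": 0, "wy": 0, "wz": 0, "grip": -1},
  {"tx": -0.008, "ty": 0, "tz": 0, "wx": 0, "wy": 0, "wz": 0, "grip": -1},
  {"tx": -0.01, "ty": 0, "tz": 0, "wx": 0, "wy": 0, "wz": 0, "grip": -1},
  {"tx": -0.02, "ty": 0, "tz": 0, "wx": 0, "wy": 0, "wz": 0, "grip": -1},
  {"tx": -0.02, "ty": 0, "tz": 0, "wx": 0, "wy": 0, "wz": 0, "grip": -1},
  {"tx": -0.01, "ty": 0, "tz": 0, "wx": 0, "wy": 0, "wz": 0, "grip": -1},
  {"tx": 0, "ty": 0, "tz": 0, "wx": 0, "wy": 0, "wz": 0, "grip": -1},
])

```text
time: 5.92
ee_pos: [0.5281, 0.0366, 0.2093]
orientation: [0.025, 0.706, -0.025, 0.707]
contact_force: [-0.2, -0.0, -1.2]
grip_width: 0.0095
```

Run:
```python
from h import *
s=snap('wrist','wrist4'); t=snap('top','top4');
plan([.465,.365,.2],[.071,.9975]);print(s['obs']['time'],s['obs']['grip_width'],s['obs']['contact_force'])
```

```text
tool axes
 [[-0.001  0.071  0.997]
 [ 0.     0.997 -0.071]
 [-1.    -0.    -0.001]]
world shift [-0.0624  0.3285 -0.0081] tool shift now [ 0.0082  0.3232 -0.0856] tool shift in goal frame [ 0.0081  0.3232 -0.0856] rotvec deg [ 0.   -0.04  0.  ]
5.925 0.009524375973190488 [-0.24814457 -0.0450069  -1.22382125]
```

View pics/wrist4.png

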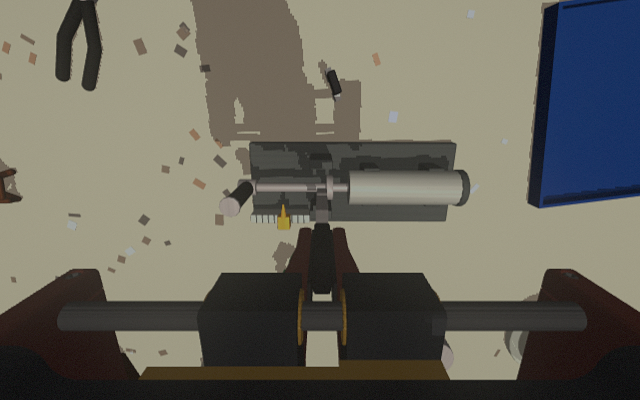

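Emit:
carry_out([
  {"tx": 0, "ty": 0.015, "tz": -0.004, "wx": 0, "wy": 0, "wz": 0, "grip": -1},
  {"tx": 0, "ty": 0.0323, "tz": -0.0086, "wx": 0, "wy": 0, "wz": 0, "grip": -1},
  {"tx": 0, "ty": 0.0323, "tz": -0.0086, "wx": 0, "wy": 0, "wz": 0, "grip": -1},
  {"tx": 0, "ty": 0.0323, "tz": -0.0086, "wx": 0, "wy": 0, "wz": 0, "grip": -1},
  {"tx": 0, "ty": 0.0323, "tz": -0.0086, "wx": 0, "wy": 0, "wz": 0, "grip": -1},
  {"tx": 0, "ty": 0.0323, "tz": -0.0086, "wx": 0, "wy": 0, "wz": 0, "grip": -1},
  {"tx": 0, "ty": 0.0323, "tz": -0.0086, "wx": 0, "wy": 0, "wz": 0, "grip": -1},
  {"tx": 0, "ty": 0.0323, "tz": -0.0086, "wx": 0, "wy": 0, "wz": 0, "grip": -1},
  {"tx": 0, "ty": 0.0323, "tz": -0.0086, "wx": 0, "wy": 0, "wz": 0, "grip": -1},
  {"tx": 0, "ty": 0.0323, "tz": -0.0086, "wx": 0, "wy": 0, "wz": 0, "grip": -1},
  {"tx": 0, "ty": 0.018, "tz": -0.0045, "wx": 0, "wy": 0, "wz": 0, "grip": -1},
  {"tx": 0, "ty": 0, "tz": 0, "wx": 0, "wy": 0, "wz": 0, "grip": -1},
])

```text
time: 7.52
ee_pos: [0.4641, 0.3667, 0.208]
orientation: [0.024, 0.707, -0.024, 0.706]
contact_force: [0.3, -0.2, -1.2]
grip_width: 0.0099
```

Run:
```python
from h import *
s=snap('wrist','wrist5'); t=snap('scene','scene5');
plan([.465,.365,.1],[.071,.9975]);print(s['obs']['time'],s['obs']['grip_width'],s['obs']['contact_force'])
cv2.imwrite('pics/c5.png',np.vstack([s['color'][:,:,::-1][:300],cv2.resize(t['color'][150:350,300:620,::-1],(640,400))[:290]]))
```

```text
tool axes
 [[-0.     0.072  0.997]
 [-0.001  0.997 -0.072]
 [-1.    -0.001 -0.   ]]
world shift [-0.0004  0.0008 -0.1083] tool shift now [ 0.1083  0.0009 -0.0004] tool shift in goal frame [ 0.1083  0.0008 -0.0004] rotvec deg [-0.06 -0.01  0.07]
7.525 0.009850421111762028 [ 0.32555875 -0.19403423 -1.18212188]
```

View pics/c5.png

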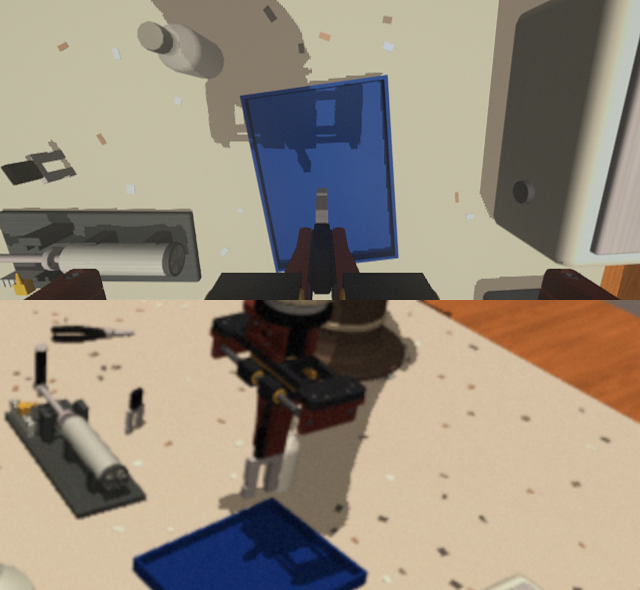

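Emit:
carry_out([
  {"tx": 0.025, "ty": 0.001, "tz": 0, "wx": 0, "wy": 0, "wz": 0, "grip": -1},
  {"tx": 0.025, "ty": 0, "tz": 0, "wx": 0, "wy": 0, "wz": 0, "grip": -1},
  {"tx": 0.025, "ty": 0, "tz": 0, "wx": 0, "wy": 0, "wz": 0, "grip": -1},
  {"tx": 0.015, "ty": 0, "tz": 0, "wx": 0, "wy": 0, "wz": 0, "grip": -1},
  {"tx": 0.01, "ty": 0, "tz": 0, "wx": 0, "wy": 0, "wz": 0, "grip": -1},
  {"tx": 0.008, "ty": 0, "tz": 0, "wx": 0, "wy": 0, "wz": 0, "grip": -1},
  {"tx": 0, "ty": 0, "tz": 0, "wx": 0, "wy": 0, "wz": 0, "grip": -1},
  {"tx": 0.003, "ty": 0, "tz": 0, "wx": 0, "wy": 0, "wz": 0, "grip": -1},
  {"tx": 0.002, "ty": 0, "tz": 0, "wx": 0, "wy": 0, "wz": 0, "grip": -1},
  {"tx": 0.002, "ty": 0, "tz": 0, "wx": 0, "wy": 0, "wz": 0, "grip": -1},
  {"tx": 0, "ty": 0, "tz": 0, "wx": 0, "wy": 0, "wz": 0, "grip": -1},
])

```text
time: 9.0
ee_pos: [0.4651, 0.3664, 0.0936]
orientation: [0.025, 0.707, -0.025, 0.707]
contact_force: [-0.5, 0.5, -0.6]
grip_width: 0.0098
```

Emit:
carry_out([
  {"tx": 0.001, "ty": 0, "tz": 0, "wx": 0, "wy": 0, "wz": 0, "grip": -1},
  {"tx": 0.001, "ty": 0, "tz": 0, "wx": 0, "wy": 0, "wz": 0, "grip": -1},
  {"tx": 0.001, "ty": 0, "tz": 0, "wx": 0, "wy": 0, "wz": 0, "grip": -1},
  {"tx": 0.001, "ty": 0, "tz": 0, "wx": 0, "wy": 0, "wz": 0, "grip": -1},
  {"tx": 0, "ty": 0, "tz": 0, "wx": 0, "wy": 0, "wz": 0, "grip": -1},
])

```text
time: 9.62
ee_pos: [0.4651, 0.3663, 0.0895]
orientation: [0.025, 0.707, -0.025, 0.707]
contact_force: [-0.7, -0.2, -1.3]
grip_width: 0.0098
```

Emit:
carry_out([
  {"tx": 0.001, "ty": 0, "tz": 0, "wx": 0, "wy": 0, "wz": 0, "grip": -1},
  {"tx": 0.0005, "ty": 0, "tz": 0, "wx": 0, "wy": 0, "wz": 0, "grip": -1},
  {"tx": 0, "ty": 0, "tz": 0, "wx": 0, "wy": 0, "wz": 0, "grip": -1},
])

```text
time: 10.0
ee_pos: [0.4653, 0.3665, 0.0887]
orientation: [0.025, 0.707, -0.025, 0.707]
contact_force: [-1.9, -1.3, 4.8]
grip_width: 0.0097
```

Emit:
carry_out([
  {"tx": 0, "ty": 0, "tz": 0, "wx": 0, "wy": 0, "wz": 0, "grip": -0.6},
  {"tx": 0, "ty": 0, "tz": 0, "wx": 0, "wy": 0, "wz": 0, "grip": -0.4},
  {"tx": 0, "ty": 0, "tz": 0, "wx": 0, "wy": 0, "wz": 0, "grip": -0.2},
  {"tx": 0, "ty": 0, "tz": 0, "wx": 0, "wy": 0, "wz": 0, "grip": 0},
  {"tx": 0, "ty": 0, "tz": 0, "wx": 0, "wy": 0, "wz": 0, "grip": 0},
])

```text
time: 10.62
ee_pos: [0.4652, 0.3664, 0.0881]
orientation: [0.025, 0.707, -0.025, 0.707]
contact_force: [-0.1, -0.2, -0.6]
grip_width: 0.0437
```

Run:
```python
from h import *
s=snap('wrist','wrist6'); t=snap('scene','scene6');
print(s['obs']['time'],s['obs']['grip_width'],s['obs']['contact_force'])
cv2.imwrite('pics/c6.png',np.vstack([s['color'][:,:,::-1][:300],cv2.resize(t['color'][150:350,300:620,::-1],(640,400))[:290]]))
```

```text
10.625 0.04371159288360751 [-0.07376871 -0.18982318 -0.62505495]
```

View pics/c6.png

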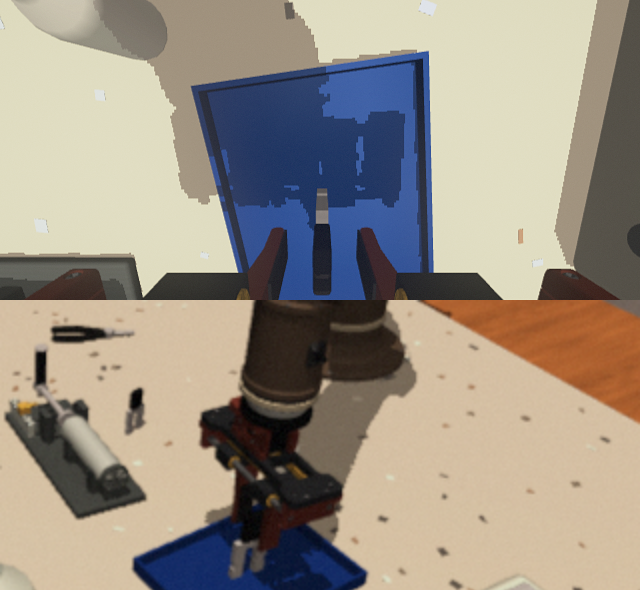

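Emit:
carry_out([
  {"tx": -0.01, "ty": 0, "tz": 0, "wx": 0, "wy": 0, "wz": 0, "grip": 0},
  {"tx": -0.02, "ty": 0, "tz": 0, "wx": 0, "wy": 0, "wz": 0, "grip": 0},
  {"tx": -0.03, "ty": 0, "tz": 0, "wx": 0, "wy": 0, "wz": 0, "grip": 0},
  {"tx": -0.03, "ty": 0, "tz": 0, "wx": 0, "wy": 0, "wz": 0, "grip": 0},
  {"tx": -0.03, "ty": 0, "tz": 0, "wx": 0, "wy": 0, "wz": 0, "grip": 0.3},
  {"tx": -0.01, "ty": 0, "tz": 0, "wx": 0, "wy": 0, "wz": 0, "grip": 0.3},
  {"tx": 0, "ty": 0, "tz": 0, "wx": 0, "wy": 0, "wz": 0, "grip": 0.3},
])

```text
time: 11.6
ee_pos: [0.4653, 0.3665, 0.2186]
orientation: [0.025, 0.706, -0.025, 0.707]
contact_force: [1.0, 0.3, 0.7]
grip_width: 0.0572
```

Run:
```python
from h import *
s=snap('wrist','wrist7')
plan([.5227,-.0428,.22],[.071,.9975]);print(s['obs']['time'],s['obs']['grip_width'],s['obs']['contact_force'])
```

```text
tool axes
 [[-0.     0.071  0.997]
 [-0.     0.997 -0.071]
 [-1.    -0.    -0.   ]]
world shift [ 0.0578 -0.409   0.0024] tool shift now [-0.0023 -0.4039  0.0867] tool shift in goal frame [-0.0024 -0.4039  0.0867] rotvec deg [-0.   -0.02  0.02]
11.6 0.05717757458889321 [0.95865116 0.32535526 0.65000385]
```

View pics/wrist7.png

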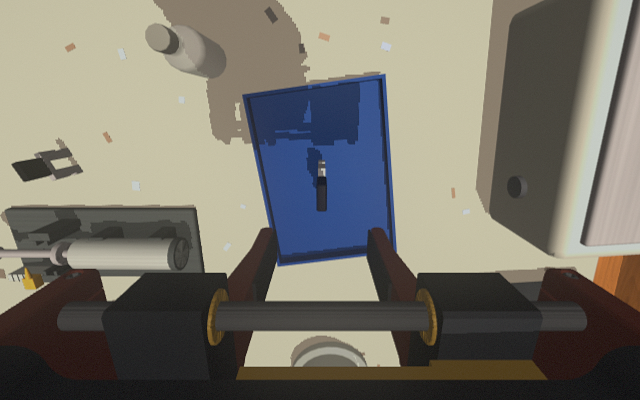

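Key stands free at (321,185) in the tray. On to the post.

Emit:
carry_out([
  {"tx": 0, "ty": -0.0335, "tz": 0.0072, "wx": 0, "wy": 0, "wz": 0, "grip": 0.3},
  {"tx": 0, "ty": -0.0337, "tz": 0.0072, "wx": 0, "wy": 0, "wz": 0, "grip": 0.3},
  {"tx": 0, "ty": -0.0337, "tz": 0.0072, "wx": 0, "wy": 0, "wz": 0, "grip": 0.3},
  {"tx": 0, "ty": -0.0337, "tz": 0.0072, "wx": 0, "wy": 0, "wz": 0, "grip": 0.3},
  {"tx": 0, "ty": -0.0337, "tz": 0.0072, "wx": 0, "wy": 0, "wz": 0, "grip": 0.3},
  {"tx": 0, "ty": -0.0337, "tz": 0.0072, "wx": 0, "wy": 0, "wz": 0, "grip": 0.3},
  {"tx": 0, "ty": -0.0337, "tz": 0.0072, "wx": 0, "wy": 0, "wz": 0, "grip": 0.3},
  {"tx": 0, "ty": -0.0337, "tz": 0.0072, "wx": 0, "wy": 0, "wz": 0, "grip": 0.3},
  {"tx": 0, "ty": -0.0337, "tz": 0.0072, "wx": 0, "wy": 0, "wz": 0, "grip": 0.3},
  {"tx": 0, "ty": -0.0337, "tz": 0.0072, "wx": 0, "wy": 0, "wz": 0, "grip": 0.3},
  {"tx": 0, "ty": -0.0337, "tz": 0.0072, "wx": 0, "wy": 0, "wz": 0, "grip": 0.3},
  {"tx": 0, "ty": -0.0335, "tz": 0.0072, "wx": 0, "wy": 0, "wz": 0, "grip": 0.3},
  {"tx": 0, "ty": 0, "tz": 0, "wx": 0, "wy": 0, "wz": 0, "grip": 0.3},
  {"tx": 0, "ty": 0, "tz": 0, "wx": 0, "wy": 0, "wz": 0, "grip": 0.3},
])

```text
time: 13.4
ee_pos: [0.5221, -0.0421, 0.2171]
orientation: [0.025, 0.707, -0.025, 0.706]
contact_force: [0.0, -0.3, 0.0]
grip_width: 0.0573
```

Run:
```python
from h import *
s=snap('wrist','wrist8')
plan([.5227,-.0428,.097],[.071,.9975]);print(s['obs']['time'],s['obs']['grip_width'],s['obs']['contact_force'])
x0,y0=220,150
a=s['color'][y0:y0+120,x0:x0+260,::-1]; cv2.imwrite('pics/c8.png',cv2.resize(a,None,fx=3,fy=3,interpolation=cv2.INTER_CUBIC))
a=s['color'][150:250,300:430,::-1]; cv2.imwrite('pics/c8b.png',cv2.resize(a,None,fx=6,fy=6,interpolation=cv2.INTER_CUBIC))
```

```text
tool axes
 [[-0.001  0.07   0.998]
 [ 0.     0.998 -0.07 ]
 [-1.     0.    -0.001]]
world shift [ 0.0005 -0.0011 -0.1203] tool shift now [ 0.1203 -0.0011  0.0008] tool shift in goal frame [ 0.1203 -0.0011  0.0006] rotvec deg [ 0.05 -0.09 -0.01]
13.4 0.057253460319517134 [ 0.04104622 -0.28889561  0.03317366]
```

View pics/c8.png

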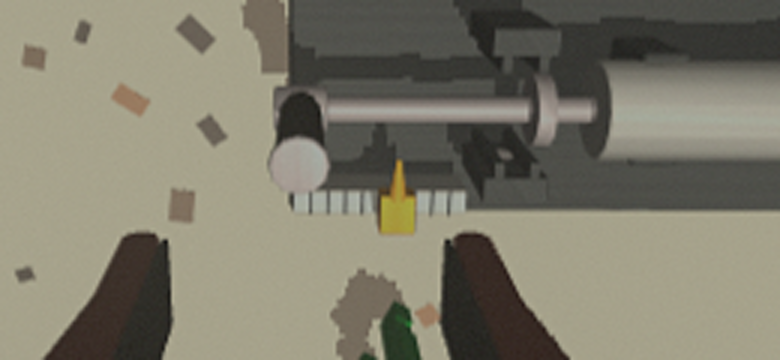

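View pics/c8b.png

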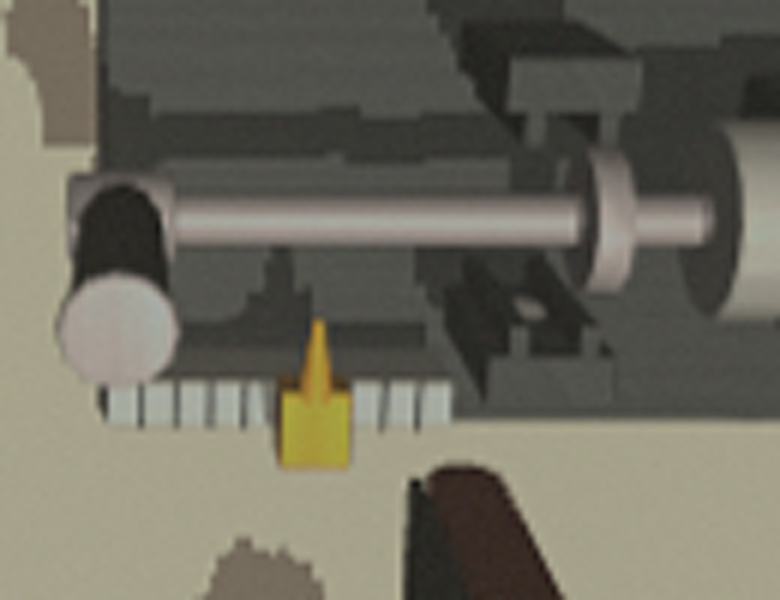

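Run:
```python
from h import *
s=pickle.load(open('pics/wrist8.pkl','rb'))
f=lambda x,y:(300+x/6-.42,150+y/6-.42)
xh=np.array([.0712,.9975,0])
b=None
for n,p,z in [('cap',f(118,328),.112),('tip',f(318,322),.045),('collartop',f(616,215),.059),('collarend',f(608,288),.045),('collarend2',f(606,155),.045)]:
    q=ray(s,[p],z)[0]; b=q if b is None else b; print(n,q.round(4),'along',round(float((q-b)@xh),4),'side',round(float((-(q-b)[0]*xh[1]+(q-b)[1]*xh[0])),4))
```

```text
cap [ 0.5228 -0.0438  0.112 ] along 0.0 side 0.0
tip [ 0.547  -0.0078  0.045 ] along 0.0376 side -0.0216
collartop [0.5258 0.0449 0.059 ] along 0.0887 side 0.0033
collarend [0.5441 0.0474 0.045 ] along 0.0925 side -0.0148
collarend2 [0.5181 0.0468 0.045 ] along 0.09 side 0.0111
```

Emit:
carry_out([
  {"tx": 0.03, "ty": -0.0012, "tz": 0.0007, "wx": 0, "wy": 0, "wz": 0, "grip": 0.3},
  {"tx": 0.03, "ty": 0, "tz": 0, "wx": 0, "wy": 0, "wz": 0, "grip": 0.3},
  {"tx": 0.03, "ty": 0, "tz": 0, "wx": 0, "wy": 0, "wz": 0, "grip": 0.3},
  {"tx": 0.02, "ty": 0, "tz": 0, "wx": 0, "wy": 0, "wz": 0, "grip": 0.3},
  {"tx": 0.01, "ty": 0, "tz": 0, "wx": 0, "wy": 0, "wz": 0, "grip": 0.3},
  {"tx": 0, "ty": 0, "tz": 0, "wx": 0, "wy": 0, "wz": 0, "grip": 0},
  {"tx": 0, "ty": 0, "tz": 0, "wx": 0, "wy": 0, "wz": 0, "grip": -1},
  {"tx": 0, "ty": 0, "tz": 0, "wx": 0, "wy": 0, "wz": 0, "grip": -1},
  {"tx": 0, "ty": 0, "tz": 0, "wx": 0, "wy": 0, "wz": 0, "grip": -1},
  {"tx": 0, "ty": 0, "tz": 0, "wx": 0, "wy": 0, "wz": 0, "grip": -1},
], newtons=40)

```text
time: 14.7
ee_pos: [0.5235, -0.0445, 0.0986]
orientation: [0.025, 0.706, -0.025, 0.707]
contact_force: [-0.1, -1.8, 3.3]
grip_width: 0.0169
```

Run:
```python
from h import *
s=snap('wrist','wrist9')
plan([.5227,-.0428,.097],[.071,.9975]);print(s['obs']['time'],s['obs']['grip_width'],s['obs']['contact_force'])
```

```text
tool axes
 [[ 0.001  0.072  0.997]
 [-0.     0.997 -0.072]
 [-1.    -0.     0.001]]
world shift [-0.0008  0.0017 -0.0016] tool shift now [ 0.0016  0.0016 -0.0009] tool shift in goal frame [ 0.0016  0.0016 -0.0009] rotvec deg [-0.04  0.05  0.01]
14.7 0.016935741907418766 [-0.07653974 -1.75949934  3.3292376 ]
```

View pics/wrist9.png

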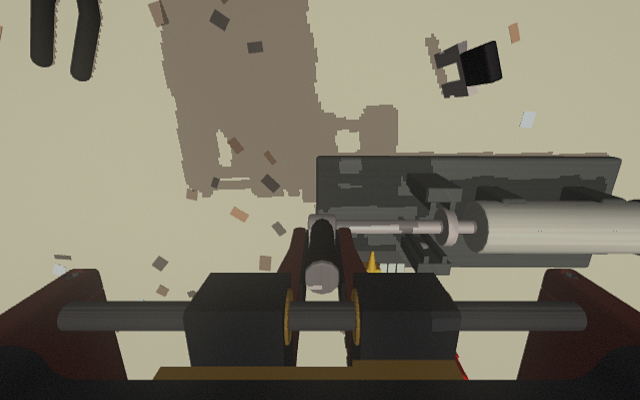

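Emit:
carry_out([
  {"tx": 0, "ty": -0.005, "tz": 0, "wx": 0, "wy": 0, "wz": 0, "grip": -1},
  {"tx": 0, "ty": -0.005, "tz": 0, "wx": 0, "wy": 0, "wz": 0, "grip": -1},
  {"tx": 0, "ty": -0.005, "tz": 0, "wx": 0, "wy": 0, "wz": 0, "grip": -1},
  {"tx": 0, "ty": -0.005, "tz": 0, "wx": 0, "wy": 0, "wz": 0, "grip": -1},
  {"tx": 0, "ty": -0.005, "tz": 0, "wx": 0, "wy": 0, "wz": 0, "grip": -1},
  {"tx": 0, "ty": -0.005, "tz": 0, "wx": 0, "wy": 0, "wz": 0, "grip": -1},
  {"tx": 0, "ty": -0.005, "tz": 0, "wx": 0, "wy": 0, "wz": 0, "grip": -1},
  {"tx": 0, "ty": -0.005, "tz": 0, "wx": 0, "wy": 0, "wz": 0, "grip": -1},
  {"tx": 0, "ty": -0.005, "tz": 0, "wx": 0, "wy": 0, "wz": 0, "grip": -1},
  {"tx": 0, "ty": -0.005, "tz": 0, "wx": 0, "wy": 0, "wz": 0, "grip": -1},
  {"tx": 0, "ty": -0.002, "tz": 0, "wx": 0, "wy": 0, "wz": 0, "grip": -1},
  {"tx": 0, "ty": 0, "tz": 0, "wx": 0, "wy": 0, "wz": 0, "grip": -1},
  {"tx": 0, "ty": 0, "tz": 0, "wx": 0, "wy": 0, "wz": 0, "grip": -1},
])

```text
time: 16.38
ee_pos: [0.5198, -0.0939, 0.0984]
orientation: [0.026, 0.707, -0.024, 0.707]
contact_force: [-1.3, 8.2, 7.1]
grip_width: 0.0171
```

Run:
```python
from h import *
s=snap('wrist','wrist10');t=snap('top','top10')
plan([.5227,-.0428,.097],[.071,.9975]);print(s['obs']['time'],s['obs']['grip_width'],s['obs']['contact_force'])
a=s['color'][190:290,290:420,::-1]; cv2.imwrite('pics/c10.png',cv2.resize(a,None,fx=6,fy=6,interpolation=cv2.INTER_CUBIC))
```

```text
tool axes
 [[ 0.     0.07   0.998]
 [ 0.002  0.998 -0.07 ]
 [-1.     0.003  0.   ]]
world shift [ 0.0029  0.051  -0.0014] tool shift now [ 0.0016  0.0511 -0.0007] tool shift in goal frame [ 0.0014  0.0511 -0.0007] rotvec deg [ 0.08  0.   -0.14]
16.375 0.017142510291109372 [-1.3287567   8.22545515  7.09339217]
```

View pics/c10.png

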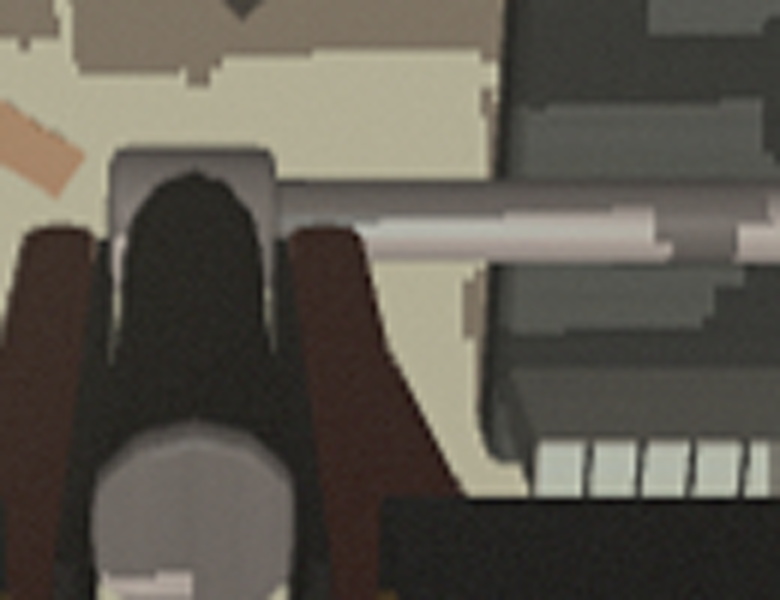

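View pics/wrist10.png

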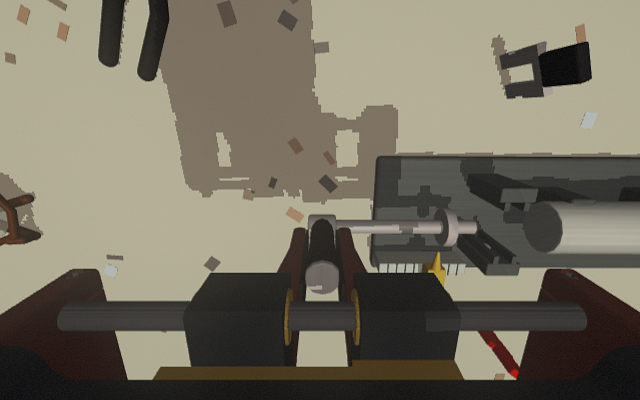

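Run:
```python
from h import *
s=pickle.load(open('pics/wrist10.pkl','rb'))
a=s['color'][200:290,400:500,::-1]; cv2.imwrite('pics/c11.png',cv2.resize(a,None,fx=7,fy=6.6,interpolation=cv2.INTER_CUBIC))
a=cv2.imread('pics/top10.png')[185:235,290:370];cv2.imwrite('pics/c12.png',cv2.resize(a,None,fx=9,fy=9,interpolation=cv2.INTER_CUBIC))
```

```text
(no output)
```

View pics/c11.png

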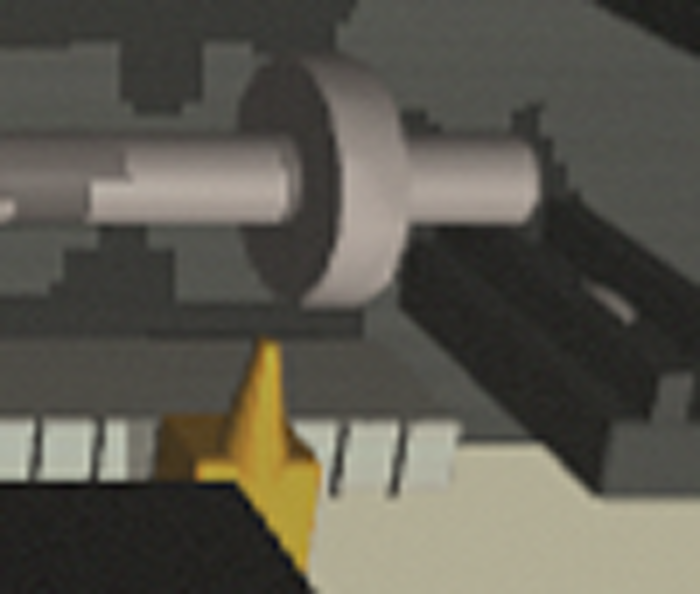

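View pics/c12.png

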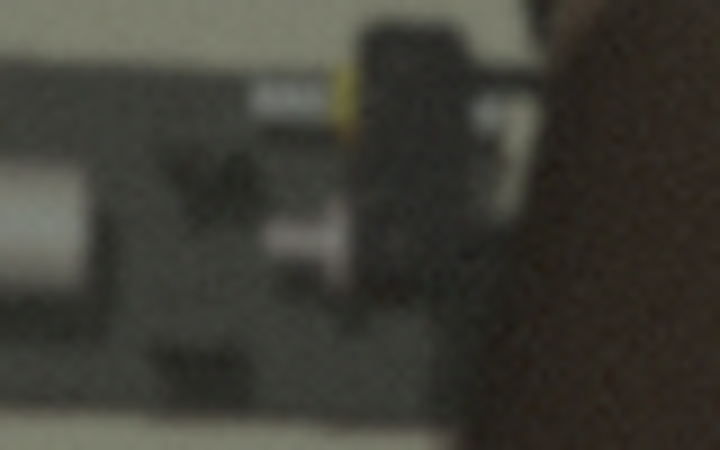

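Run:
```python
from h import *
s=pickle.load(open('pics/wrist10.pkl','rb'))
f=lambda x,y:(400+x/7-.43,200+y/6.6-.42)
xh=np.array([.0712,.9975,0]);b=None
for n,p,z in [('tip',f(268,345),.045),('leftface c',f(290,179),.045),('face low',f(303,302),.044),('rightrim low',f(365,300),.044),('topmid',f(372,178),.059)]:
    q=ray(s,[p],z)[0]; b=q if b is None else b; print(n,q.round(4),'along',round(float((q-b)@xh),4),'side',round(float((-(q-b)[0]*xh[1]+(q-b)[1]*xh[0])),4))
W=cloud(s)
M=((W[...,2]>.05)&(W[...,2]<.064)); M[:200]=0;M[290:]=0;M[:,:438]=0;M[:,:438]=0;M[:,465:]=0
print(M.sum(), [np.round(np.nanpercentile((W[M]-b)@xh,k),4) for k in (5,50,95)])
t=pickle.load(open('pics/top10.pkl','rb'))
g=lambda x,y:(290+x/9-.44,185+y/9-.44)
for n,p,z in [('riderbarrelside',g(333,95),.048),('collar barrel side edge',g(328,240),.052),('collar',g(340,240),.052)]:
    q=ray(t,[p],z)[0]; print(n,((q-b)@xh).round(4))
```

```text
tip [ 0.5468 -0.0082  0.045 ] along 0.0 side 0.0
leftface c [ 0.5265 -0.007   0.045 ] along -0.0002 side 0.0203
face low [ 0.5422 -0.0044  0.044 ] along 0.0035 side 0.0049
rightrim low [0.5424 0.0022 0.044 ] along 0.0101 side 0.0051
topmid [ 0.5205 -0.0051  0.059 ] along 0.0012 side 0.0265
447 [np.float64(-0.0012), np.float64(0.0011), np.float64(0.0053)]
riderbarrelside 0.0081
collar barrel side edge 0.0074
collar 0.0041
```

Emit:
carry_out([
  {"tx": 0, "ty": -0.0015, "tz": 0, "wx": 0, "wy": 0, "wz": 0, "grip": -1},
  {"tx": 0, "ty": -0.0015, "tz": 0, "wx": 0, "wy": 0, "wz": 0, "grip": -1},
  {"tx": 0, "ty": 0, "tz": 0, "wx": 0, "wy": 0, "wz": 0, "grip": -1},
  {"tx": 0, "ty": 0, "tz": 0, "wx": 0, "wy": 0, "wz": 0, "grip": -1},
  {"tx": 0, "ty": 0, "tz": 0, "wx": 0, "wy": 0, "wz": 0, "grip": -1},
])

```text
time: 17.1
ee_pos: [0.5196, -0.0967, 0.0984]
orientation: [0.025, 0.707, -0.024, 0.707]
contact_force: [-0.5, 7.7, 6.3]
grip_width: 0.0165
```

Run:
```python
from h import *
s=snap('wrist','wrist13');t=snap('scene','scene13')
o=s['obs'];print(o['time'],o['ee_pos'],o['grip_width'],o['contact_force'],ctrl.get_obs()['ee_pos'])
a=s['color'][200:290,400:500,::-1]; cv2.imwrite('pics/c13.png',cv2.resize(a,None,fx=7,fy=6.6,interpolation=cv2.INTER_CUBIC))
a=t['color'][170:330,260:480,::-1];cv2.imwrite('pics/c14.png',cv2.resize(a,None,fx=3.6,fy=3.6,interpolation=cv2.INTER_CUBIC))
```

```text
17.1 [ 0.51960495 -0.09671745  0.09843163] 0.016473862149386256 [-0.48103116  7.65102135  6.31529329] [ 0.51958557 -0.09674316  0.09844485]
```

View pics/c13.png

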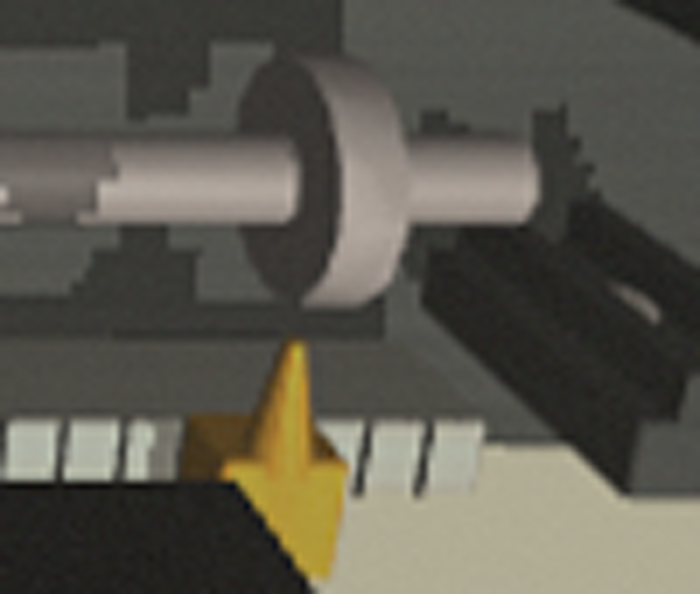

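View pics/c14.png

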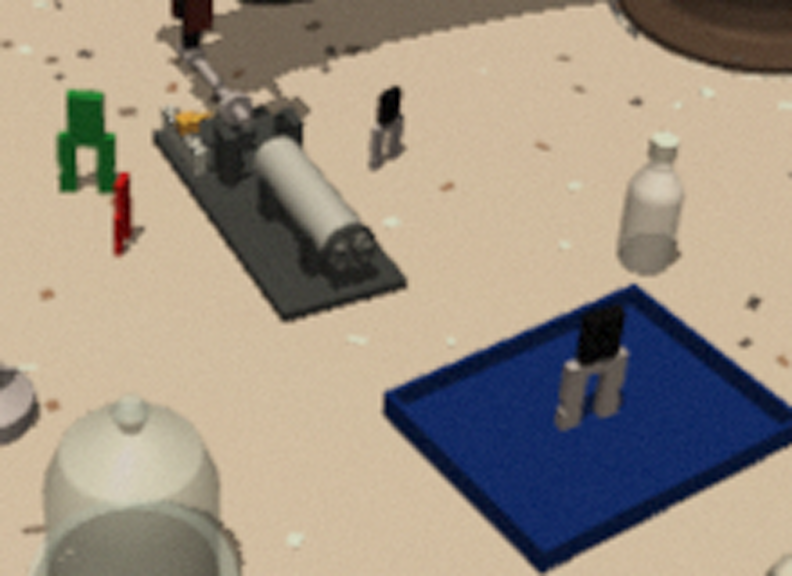

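Run:
```python
from h import *
s=pickle.load(open('pics/wrist13.pkl','rb'))
f=lambda x,y:(400+x/7-.43,200+y/6.6-.42)
xh=np.array([.0712,.9975,0])
q=ray(s,[f(296,345),f(290,179),f(297,180)],.045); print((q@xh)-q[0]@xh)
W=cloud(s);M=(W[...,2]>.05)&(W[...,2]<.064);M[:200]=0;M[290:]=0;M[:,:438]=0;M[:,465:]=0
print(np.nanpercentile((W[M]-q[0])@xh,[5,50,95]).round(4))
```

```text
[ 3.46944695e-18 -3.20049178e-03 -2.45930845e-03]
[-0.0041 -0.002   0.0023]
```

Run:
```python
from h import *
print(order.close_job())
```

```text
the job is handed in; nothing more can be done
None
```

I pulled the lock key straight up out of its slot and stood it in the blue tray. I then drew the rod out by its post and handed the job in while holding it there against the spring. That was at about 17 s on the robot's clock; no verdict is reported.

- **Collar:** In the last wrist picture the collar's middle is about 0.5 mm to the barrel side of the pointer by ray casting, and about 1 mm to the other side by depth. The two disagree slightly, but both are well inside the 5 mm limit.
- **First pull:** It stopped about 3 mm short (single readings ran from 2 to 7 mm), so I added a 3 mm correction.
- **Hold:** The arm was still, with about 7.7 N measured along the rod's direction and a 40 N grip. There was also about 6 N upward on the tool while holding.
- **Key:** The last scene picture shows it standing free in the tray.
- **Rider and frame:** The rider stood where it was measured before, to within measuring error, and nothing touched it. I kept well away from the aviator frame but did not measure it again.

One early move call was refused whole because I had left numbers out of its rows. It moved nothing.

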